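# Put a label-tape reel away in its keeping box

## Task

First lift the blue hinged lid of the grey keeping box open until it leans back on its stop. Then draw the reel of green label tape straight up off its upright spindle and set it down flat inside the open box, with its white collar up; do not drop it. Leave the lid open, the spindle stand standing where it was, and the other things on the table undisturbed.

Things in the scene. Friction and masses are not known exactly. Their poses are not given: they have to be found in the camera images.
- box: grey plastic keeping box fixed to the table, 140 x 140 x 62 mm, walls and floor 4 mm thick (inside 132 x 132 mm). Origin: centre of its underside; z up; its front (where the lid has its tab) faces its own -x, its hinge is at +x. Open top once the lid is lifted.
- box_hinge (a point): middle of the lid's hinge line, on the box's back top edge, 70 mm along +x and 62 mm above the box's origin; the line runs along the box's y
- lid (a joint): lid hinge, rad: 0 shut and lying level, grows as it opens upward, 1.57 upright, 1.9 on its stop leaning back. Nothing latches it; short of upright it falls shut. Blue lid 5 mm thick, 142 mm wide, 0.12 kg
- lid_tab (a point): middle of the front edge of the lid's finger tab, on its underside. The tab is blue, 60 mm wide, 5 mm thick, and juts 25 mm out in front of the box; free space below it (62 mm to the table when shut). 165 mm from the hinge line
- reel: reel of green label tape, 0.16 kg: white flanges 92 mm in diameter and 3 mm thick at 0-3 and 27-30 mm height, green winding 80 mm in diameter between them, and a white collar 40 mm in diameter above, from 30 to 54 mm height, to grip it by. Bore 18 mm right through. Origin: centre of its underside; z along the bore, towards the collar. At the start it sits on the stand's spindle
- stand: loose dark steel stand, 0.9 kg: round foot 120 mm in diameter, 14 mm thick at the middle, with a bright upright spindle 15 mm in diameter whose tip is 82 mm above the table. Origin: centre of the foot's underside, z up. The reel rests on it with its underside 14 mm above the table
- well_plate: clear well plate with red wells, 86 x 128 x 14 mm, bystander on the left; origin centre of underside
- chamber_case: grey flat counting-chamber case, 44 x 88 x 11 mm, bystander on the left; origin centre of underside
- tally_counter: white hand tally counter, 54 x 69 x 24 mm, bystander in front on the left; origin centre of underside
- petri_dish: petri dish 60 mm in diameter, 14 mm high, bystander in front on the right; origin centre of underside
- blue_marker: white marker with blue cap, 14 x 130 x 15 mm, bystander in front in the middle; origin centre of underside
Things that resemble listed ones, but are neither listed nor needed, are in the scene too. Of the things that look like the stand, the larger one is meant.

How it is judged:
By the outcome, as a careful person would: the job done as asked, in the order asked, and still so for the second after the job is handed in, with the robot touching nothing.
It also fails if it takes over 69 s, if anything falls off the work surface, if the arm or the gripper's body presses on something with over 40 N, if the wrist force passes 120 N, or if a joint passes its speed limit or range.

## Robot

A 6-joint arm with a two-finger parallel gripper is mounted at the origin on a cart in front of the work surface, level with it; the furniture and walls round the work are solid. World frame = base frame: x ahead of the robot, y to its left, z up, the work surface at z = 0. Lengths are in mm, angles in rad, forces in N, time in s.
With the tool pointing down it reaches from about 300 to 875 mm from the base axis. Payload 6.4 kg.
Tool frame: the origin (TCP) lies at the very end of the fingers, on their centre line; the grasp point (between the pads) lies 19 mm behind it (ctrl.grip_depth is the distance from the TCP to the grasp point, in mm); x points along the fingers, y is the direction in which the jaws open and shut, and the axes are right-handed (so a half turn about x gives the same grasp; the last joint's range is limited). The gripper opens to 88 mm and grips with 3 to 60 N. Pads are 18 mm wide; open, the fingers measure 123 mm over their backs; the gripper's body (75 mm by 187 mm) begins 45 mm behind the grasp point.
Start: joints at [0.959, 0.181, 1.607, -0, 1.354, -0.206], TCP at [226.974, 528.322, 211.814] pointing down, gripper open.
Joint ranges: [-2.99, 2.99], [-0.89, 2.07], [0.3, 2.58], [-1.14, 4.28], [0, 2.63], [-3.12, 3.12]. Speed limits (rad/s): [2.57, 2.57, 3.01, 3.14, 3.14, 3.14].

## Interface

Orientations are given as a rotation vector (axis times angle).
In Python, from rig import ctrl, cams gives the robot as it stands.
- The arm moves only by the tool carry_out, never from a script. Its argument "targets" is a list of rows, each a list of 7 numbers: the shift along the tool's x, y, z in m, then the turn, a rotation vector about the tool's x, y, z in rad, then the opening, from -1 (shut) to 1 (fully open), so that 0 is half open. A call has 1 to 12 rows; each row is the pose to reach, as a shift and turn from the pose commanded when the call began, along the tool's axes at that moment; what a row does not reach only later rows make up. A row lasts 1/8 s, in which the tool goes at most 62.5 mm and 10.7 degrees, less where a joint would pass 70% of its speed; a pose out of reach is approached as far as the arm can. A call with a gripper value outside its range is refused whole. The fingers move at their own pace and stop on an object; "squeeze" is the grip in N (left out, the last holds). Time passes only in rows, so rows that repeat a pose let the fingers close. It gives the time, the measured TCP pose, the force and the opening at its end, in the units of the state.
- ctrl.read_state(): the state, without advancing time (a new reading comes with each control period).
- cams.grab_frame(name): name is "side" or "top"; returns the picture (420x560x3 uint8, red, green, blue); there is no depth.
- cams.camera_params(name): a dict with "fx", "fy", "cx", "cy" (pixels), "k1" (the pictures are not rectified: a ray, as slopes to the right and down, at radius r is drawn at 1 + k1 r^2 times it, then the intrinsics apply), "position" and "rotation" of the camera in the world. Camera axes: x right, y up, looking along -z (the intrinsics and any distortion apply to the point x, -y, -z); pixel columns grow to the right and rows downward; lengths in mm; the calibration is good to about 2 mm. A picture is of the moment at which its call begins. camera_params takes no time and is no camera call.
- ctrl.sign_off(): hands the job in, once; it reports no verdict.
The state is a dict: "clock": time; "joint_pos": joint angles; "dq": joint speeds; "joint_torque": joint torques, N m; "ee_pos": TCP position; "ee_rot": TCP orientation; "wrist_force": force on the tool from outside, world axes, zero at the start; "torque": the same for the moment, N m; "gripper_width": finger opening in mm.
Only numpy, scipy, OpenCV 4.12 (cv2) and the standard library are available. Lean on these libraries where they do the work, as an engineer would, in place of code of your own. Each camera call takes 0.05 s, during which the arm holds its last target. There are 200 camera calls.

## Working session

There is one attempt and no reset: what is moved stays moved. The work goes in short steps, Python scripts to look and compute and a tool call to move; the robot and the scene stay as the last step left them, time stands still between calls to the robot, and variables do not carry over. Pictures are saved under pics/ and viewed, about 8 in all and at most 12, crops included, and the job is handed in when it is done.

Besides the shell and the picture viewer there is one more tool, called after "Emit:" by a JSON object that holds its "method" and its "body", one argument or row to a line. carry_out: Moves the arm, as the interface text tells. Its arguments: {"type":"object","properties":{"targets":{"type":"array"},"squeeze":{"type":"number"}},"required":["targets"]}

```bash
mkdir -p pics; ls; cat > h.py <<'E'
import numpy as np, cv2
from scipy.spatial.transform import Rotation as R
from rig import ctrl, cams
def shot(n,f):
    im=cams.grab_frame(n); cv2.imwrite(f'pics/{f}.png',cv2.cvtColor(im,cv2.COLOR_RGB2BGR)); return im
def K(p): return np.array([[p['fx'],0,p['cx']],[0,p['fy'],p['cy']],[0,0,1.]])
def rot(p):
    r=np.array(p['rotation'],float)
    return r if r.shape==(3,3) else (R.from_rotvec(r).as_matrix() if r.size==3 else R.from_quat(r).as_matrix())
def rays(n,uv):
    p=cams.camera_params(n)
    q=cv2.undistortPoints(np.array(uv,float).reshape(-1,1,2),K(p),np.array([p['k1'],0,0,0,0.])).reshape(-1,2)
    d=np.c_[q[:,0],-q[:,1],-np.ones(len(q))]@rot(p).T
    return np.array(p['position'],float),d
def plane(n,uv,z):
    o,d=rays(n,uv); return o+d*((z-o[2])/d[:,2])[:,None]
def proj(n,P):
    p=cams.camera_params(n); c=(np.atleast_2d(P)-p['position'])@rot(p)
    x=c[:,0]/-c[:,2]; y=-c[:,1]/-c[:,2]; s=1+p['k1']*(x*x+y*y)
    return np.c_[p['fx']*x*s+p['cx'],p['fy']*y*s+p['cy']]
def tri(a,uva,b,uvb):
    o1,d1=rays(a,[uva]);o2,d2=rays(b,[uvb]);d1=d1[0];d2=d2[0]
    s=np.linalg.lstsq(np.c_[d1,-d2],o2-o1,rcond=None)[0]
    A=o1+s[0]*d1;B=o2+s[1]*d2
    return (A+B)/2,np.linalg.norm(A-B)
E
python3 - <<'E'
from h import *
import numpy as np
for n in('top','side'): print(cams.camera_params(n)); 
a=shot('top','t0');b=shot('side','s0')
s=ctrl.read_state();print(s)
print(R.from_rotvec(s['ee_rot']).as_matrix().round(3))
E
```

```text
pics
{'fx': 514.7182169610726, 'fy': 514.7182169610726, 'cx': 282.2010687986751, 'cy': 216.23304893299303, 'k1': -0.15290565985692894, 'position': array([ 480.91742302,   94.3001473 , 1415.47785518]), 'rotation': array([ 0.03597061, -0.01152937, -1.56286361])}
{'fx': 400.0268687982944, 'fy': 400.0268687982944, 'cx': 282.27411411456086, 'cy': 209.75426043577775, 'k1': 0.024246806055783082, 'position': array([ 204.86178049, -626.50824908,  613.61264038]), 'rotation': array([ 0.96014351, -0.19953026, -0.37667087])}
{'clock': 0.1, 'joint_pos': array([ 9.58694259e-01,  1.81439281e-01,  1.60785926e+00, -1.22268633e-06,
        1.35381726e+00, -2.06310747e-01]), 'dq': array([ 0.00047959, -0.00245549, -0.00325449, -0.0012714 ,  0.0015768 ,
       -0.00183707]), 'joint_torque': array([-5.77545161e-04, -4.34821022e+01, -3.42696548e+01,  7.02902419e-02,
        3.40537622e-02, -9.27876204e-05]), 'ee_pos': array([226.67301961, 527.88730258, 211.03927854]), 'ee_rot': array([ 0.31723384,  1.54786369, -0.31944217]), 'wrist_force': array([ 0.46528174,  0.54785618, -0.35041863]), 'torque': array([ 0.02074023, -0.01647906, -0.03382883]), 'gripper_width': 88.26247728405411}
[[-0.001  0.395  0.919]
 [-0.001  0.919 -0.395]
 [-1.    -0.001 -0.   ]]
```

View pics/t0.png

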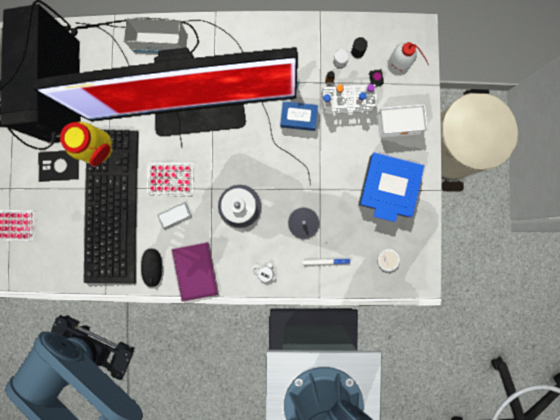

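View pics/s0.png

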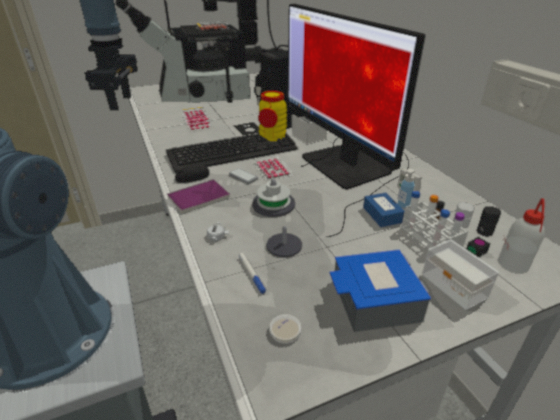

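The top view shows the blue lid at about (392,185), with its tab at (385,222). The reel on the larger stand is at (239,206), and the smaller decoy stand is at (304,223). The marker (327,262) and the petri dish (389,261) are in front.

```bash
cat > m.py <<'E'
from h import *
a=cv2.imread('pics/t0.png');b=cv2.imread('pics/s0.png')
for n,im in(('top',a),('side',b)):
    hsv=cv2.cvtColor(im,cv2.COLOR_BGR2HSV)
    m=cv2.inRange(hsv,(100,140,60),(125,255,255))
    cs=cv2.findContours(m,cv2.RETR_EXTERNAL,cv2.CHAIN_APPROX_NONE)[0]
    c=max(cs,key=cv2.contourArea); print(n,'lid',cv2.contourArea(c))
    ap=cv2.approxPolyDP(c,3,True).reshape(-1,2); P=plane(n,ap,67)
    for u,p in zip(ap,P): print(u,p.round(1))
# reel top view
g=cv2.cvtColor(a,cv2.COLOR_BGR2HSV)
m=cv2.inRange(g,(0,0,130),(180,70,255)); r=np.zeros_like(m); r[188:226,219:260]=255
dark=cv2.inRange(g,(0,0,0),(180,255,95))
dc=max(cv2.findContours(dark[170:240,205:275].copy(),cv2.RETR_EXTERNAL,cv2.CHAIN_APPROX_NONE)[0],key=cv2.contourArea)+[205,170]
e=cv2.fitEllipse(dc);print('foot',e,plane('top',[e[0]],10))
hole=np.zeros_like(m);cv2.drawContours(hole,[dc],-1,255,-1);hole=cv2.erode(hole,np.ones((5,5)))
w=m&hole
for c in cv2.findContours(w,cv2.RETR_EXTERNAL,cv2.CHAIN_APPROX_NONE)[0]:
    if len(c)>20: e=cv2.fitEllipse(c);print('flange',e,plane('top',[e[0]],44))
A=cv2.resize(a[160:250,200:320],None,fx=5,fy=5,interpolation=cv2.INTER_CUBIC)
B=cv2.resize(b[160:270,230:320],None,fx=4,fy=4,interpolation=cv2.INTER_CUBIC)
H=max(A.shape[0],B.shape[0]);C=np.zeros((H,A.shape[1],3),np.uint8);C[:A.shape[0]]=A
cv2.imwrite('pics/c1.png',A);cv2.imwrite('pics/c2.png',B)
C=cv2.resize(a[90:270,340:440],None,fx=3,fy=3);D=cv2.resize(B,None,fx=1,fy=1)
out=np.zeros((600,800,3),np.uint8);A2=cv2.resize(A,(480,360));out[:360,:480]=A2
out[:540,490:790]=C;out[360:600,:196]=cv2.resize(B,(196,240));cv2.imwrite('pics/c.png',out)
E
python3 m.py
```

```text
top lid 2946.5
[373 153] [ 690.7 -123.2   67. ]
[360 203] [558.  -88.6  67. ]
[374 207] [ 547.8 -125.7   67. ]
[377 217] [ 521.5 -133.7   67. ]
[394 221] [ 511.3 -178.8   67. ]
[398 213] [ 532.5 -189.4   67. ]
[411 216] [ 524.8 -224.2   67. ]
[423 165] [ 660.5 -257.1   67. ]
side lid 3862.5
[429 298] [ 657.3 -258.8   67. ]
[399 251] [ 689.5 -128.1   67. ]
[338 257] [562.  -93.9  67. ]
[339 269] [ 545.5 -126.3   67. ]
[330 273] [ 523.4 -129.3   67. ]
[337 292] [ 510.4 -179.3   67. ]
[348 292] [ 529.2 -187.4   67. ]
[356 308] [ 521.9 -226.6   67. ]
foot ((238.8135986328125, 205.7886962890625), (39.30958938598633, 40.41822814941406), 140.49351501464844) [[551.1346059  235.51278069  10.        ]]
```

View pics/c.png

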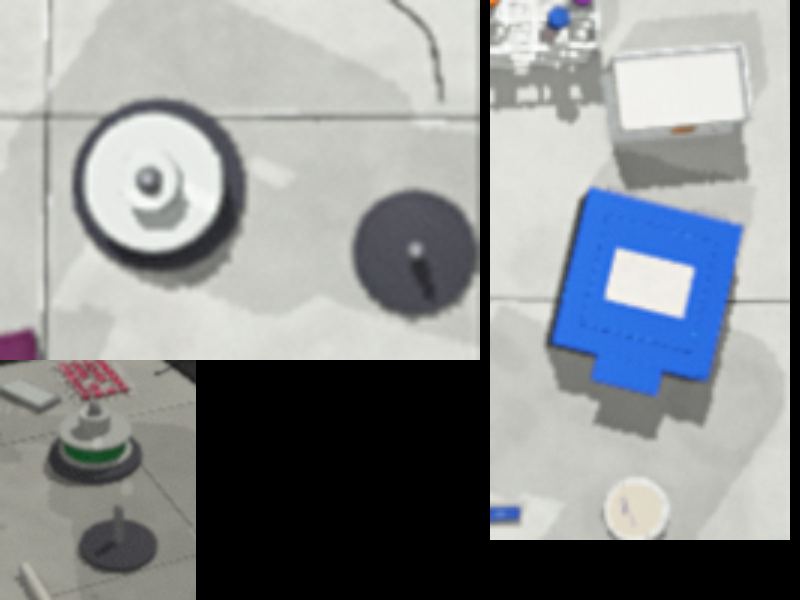

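The crop shows the reel on the larger stand, with the spindle tip at about (237.3,205.2), and the lid and tab outlined cleanly. Top and side views agree to about 3 mm. I'll refine the reel centre and work out the tool shift to the tab.

```bash
cat > m2.py <<'E'
from h import *
a=cv2.imread('pics/t0.png');b=cv2.imread('pics/s0.png')
g=cv2.cvtColor(a,cv2.COLOR_BGR2GRAY)
def ring(n,c,rad,z,lo,hi,g,pol,dirs=np.linspace(0,2*np.pi,72,endpoint=False)):
    # radial edge search about world centre c at height z, edge = strongest gradient of sign pol
    pts=[]
    rr=np.arange(lo,hi,.5)
    for t in dirs:
        P=np.c_[c[0]+rr*np.cos(t),c[1]+rr*np.sin(t),np.full(len(rr),z)]
        uv=proj(n,P).astype(np.float32)
        v=cv2.remap(g,uv[:,0].reshape(1,-1),uv[:,1].reshape(1,-1),cv2.INTER_LINEAR)[0].astype(float)
        v=np.convolve(v,np.ones(5)/5,'same');d=np.gradient(v)*pol;d[:4]=d[-4:]=0
        i=d.argmax()
        if d[i]>1.0: pts.append(P[i,:2])
    pts=np.array(pts)
    for _ in range(4):
        A=np.c_[2*pts,np.ones(len(pts))];s=np.linalg.lstsq(A,(pts**2).sum(1),rcond=None)[0]
        r=np.sqrt(s[2]+s[0]**2+s[1]**2);e=abs(np.hypot(*(pts-s[:2]).T)-r);pts=pts[e<max(1.5,1.8*e.mean())]
    return s[:2].round(1),r.round(1),len(pts)
c0=np.array([551,235])
print('flange',ring('top',c0,46,44,32,56,g,-1))
print('foot',ring('top',c0,60,12,50,70,g,1))
print('tip',plane('top',[[237.3,205.2]],82))
gr=cv2.cvtColor(b,cv2.COLOR_BGR2HSV);m=cv2.inRange(gr,(45,80,20),(90,255,220))
k=np.zeros_like(m);k[170:225,245:305]=m[170:225,245:305]
x=np.argwhere(k);print('green px',x.min(0),x.max(0))
print('green left/right at z29', proj('side',[[551,235,29]]))
t=cv2.resize(b[165:225,240:310],None,fx=8,fy=8,interpolation=cv2.INTER_CUBIC)
for z in(44,68,82): 
    u=(proj('side',[[551,235,z]])[0]-[240,165])*8;cv2.circle(t,(int(u[0]),int(u[1])),3,(0,0,255),-1)
cv2.imwrite('pics/c3.png',t)
s=ctrl.read_state();Rm=R.from_rotvec(s['ee_rot']).as_matrix()
print(((np.array([525,-157,160])-s['ee_pos'])@Rm).round(1))
E
python3 m2.py
```

```text
flange (array([551.3, 234.9]), np.float64(46.6), 72)
foot (array([550.8, 234.4]), np.float64(59.5), 64)
tip [[549.0438368  232.24633685  82.        ]]
green px [199 260] [206 286]
green left/right at z29 [[272.8744235  195.98167311]]
[  51.6 -511.4  544.5]
```

View pics/c3.png

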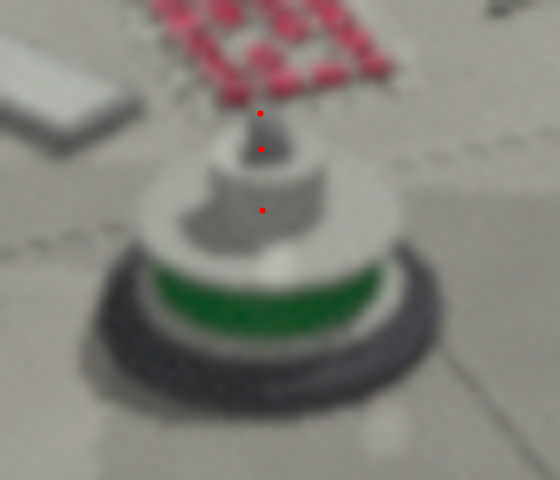

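Reel centre is at about (550.5, 234). The side projection agrees to about 1 mm. The box yaw is about -0.229 rad, with the tab front at about (516,-155). I'll move above the tab.

Emit:
{"method": "carry_out", "body": {
  "targets": [
    [0.05, -0.511, 0.545, -0.177, 0, 0, 1],
    [0.05, -0.511, 0.545, -0.177, 0, 0, 1],
    [0.05, -0.511, 0.545, -0.177, 0, 0, 1],
    [0.05, -0.511, 0.545, -0.177, 0, 0, 1],
    [0.05, -0.511, 0.545, -0.177, 0, 0, 1],
    [0.05, -0.511, 0.545, -0.177, 0, 0, 1],
    [0.05, -0.511, 0.545, -0.177, 0, 0, 1],
    [0.05, -0.511, 0.545, -0.177, 0, 0, 1],
    [0.05, -0.511, 0.545, -0.177, 0, 0, 1],
    [0.05, -0.511, 0.545, -0.177, 0, 0, 1],
    [0.05, -0.511, 0.545, -0.177, 0, 0, 1],
    [0.05, -0.511, 0.545, -0.177, 0, 0, 1]
  ],
  "squeeze": 15
}}

```text
clock: 1.6
ee_pos: [526.3, -158.3, 161.4]
ee_rot: [0.18, 1.564, -0.18]
wrist_force: [-0.0, 0.8, 0.7]
gripper_width: 88.1
```

Emit:
{"method": "carry_out", "body": {
  "targets": [
    [0, 0, 0, 0, 0, 0, 1],
    [0, 0, 0, 0, 0, 0, 1],
    [0, 0, 0, 0, 0, 0, 1]
  ]
}}

```text
clock: 1.98
ee_pos: [525.5, -154.8, 161.8]
ee_rot: [0.179, 1.564, -0.178]
wrist_force: [-1.4, -1.0, -0.2]
gripper_width: 88.2
```

```bash
cat > go.py <<'E'
import sys
from h import *
s=ctrl.read_state();Rm=R.from_rotvec(s['ee_rot']).as_matrix()
print(s['clock'],s['ee_pos'].round(1),'yaw(z)',np.arctan2(Rm[1,2],Rm[0,2]).round(4),'down',Rm[:,0].round(3),s['gripper_width'],s['wrist_force'].round(2))
v=np.array(eval(sys.argv[1]),float).reshape(-1,3)
for p in v: print(p,'->',((p-s['ee_pos'])@Rm).round(1))
E
python3 go.py "[526,-157,57]"
```

```text
1.975 [ 525.5 -154.8  161.8] yaw(z) -0.2273 down [-0.  0. -1.] 88.23419178573184 [-1.35 -1.01 -0.23]
[ 526. -157.   57.] -> [104.8  -2.    1. ]
```

Emit:
{"method": "carry_out", "body": {
  "targets": [
    [0.05, -0.001, 0, 0, 0, 0, 1],
    [0.09, -0.001, 0, 0, 0, 0, 1],
    [0.104, -0.001, 0, 0, 0, 0, 1],
    [0.104, -0.001, 0, 0, 0, 0, 1],
    [0.104, -0.001, 0, 0, 0, 0, 0.4],
    [0.104, -0.001, 0, 0, 0, 0, 0.2],
    [0.104, -0.001, 0, 0, 0, 0, 0.2],
    [0.104, -0.001, 0, 0, 0, 0, 0.2],
    [0.104, -0.001, 0, 0, 0, 0, 0.2],
    [0.104, -0.001, 0, 0, 0, 0, 0.2]
  ]
}}

```text
clock: 3.22
ee_pos: [525.7, -157.3, 57.8]
ee_rot: [0.18, 1.563, -0.18]
wrist_force: [-0.1, 0.5, 0.4]
gripper_width: 52.7
```

```bash
python3 - <<'E'
from h import *
import numpy as np
a=shot('side','s1'); h=shot('top','t1')
b=cv2.imread('pics/s1.png')[180:350,250:470];t=cv2.imread('pics/t1.png')[110:280,310:450]
o=np.zeros((510,800,3),np.uint8);o[:340,:440]=cv2.resize(b,None,fx=2,fy=2);o[:425,450:800]=cv2.resize(t,None,fx=2.5,fy=2.5);cv2.imwrite('pics/v1.png',o)
E
python3 go.py "[526,-157,57]"
```

```text
3.325 [ 525.7 -157.3   57.8] yaw(z) -0.2289 down [-0.  0. -1.] 53.02361520640071 [0.68 0.53 0.35]
[ 526. -157.   57.] -> [0.8 0.4 0.2]
```

View pics/v1.png

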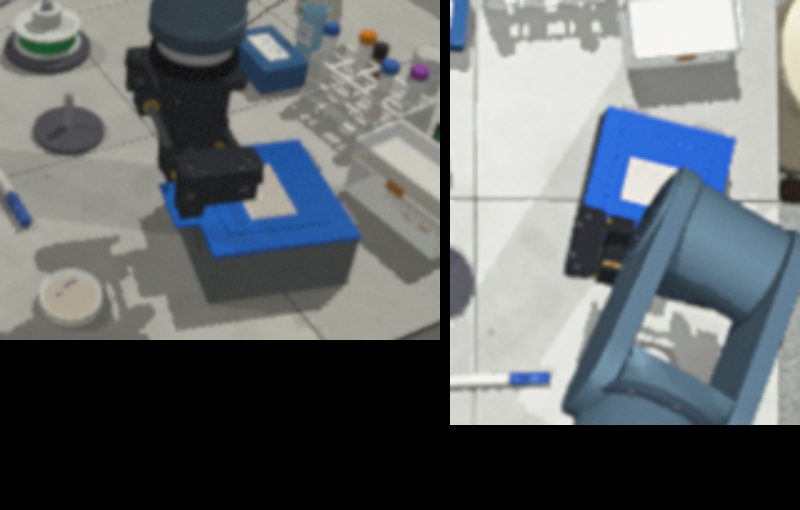

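```bash
python3 - <<'E'
from h import *
s=ctrl.read_state();Rm=R.from_rotvec(s['ee_rot']).as_matrix();p=s['ee_pos']
t=cv2.resize(cv2.imread('pics/s1.png')[190:320,290:430],None,fx=5,fy=5,interpolation=cv2.INTER_CUBIC)
L=[(p+Rm@np.array([-d,y,0]),(0,0,255)) for d in(0,19,40) for y in(-26,0,26)]
ex=np.array([.974,-.227,0]);ey=np.array([.227,.974,0]);h=np.array([675.5,-192.5,67])
L+=[(h-165*ex+k*ey,(0,255,255)) for k in(-30,0,30)]+[(h-141*ex+k*ey,(0,255,0)) for k in(-71,-30,30,71)]
for P,c in L:
    u=(proj('side',P)[0]-[290,190])*5;cv2.circle(t,(int(u[0]),int(u[1])),4,c,-1)
cv2.imwrite('pics/v2.png',cv2.convertScaleAbs(t,alpha=1.5,beta=25))
E
```

```text
(no output)
```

View pics/v2.png

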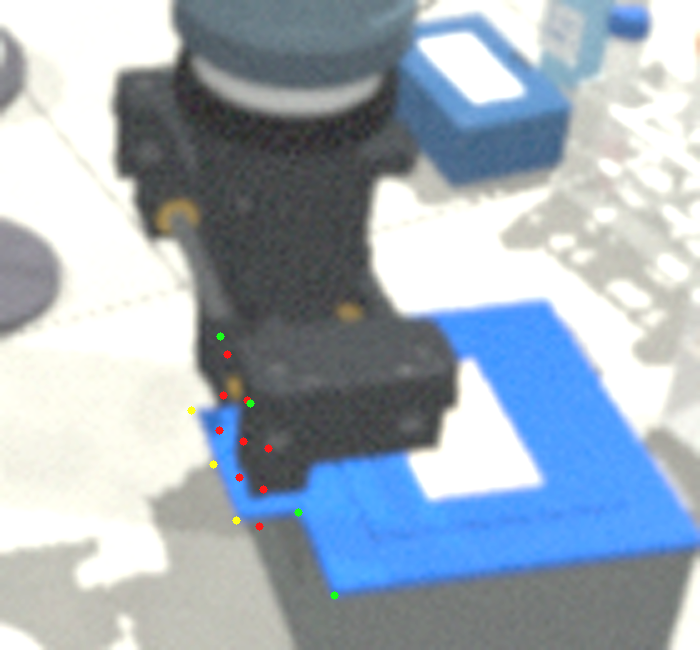

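The side crop shows both tab corners, at (200,412) and (243,515). The finger seems to end at about (278,490), in front of or above the tab, and the width of 53 means nothing was gripped. I'll check the predicted gripper geometry numerically.

```bash
python3 - <<'E'
from h import *
s=ctrl.read_state();Rm=R.from_rotvec(s['ee_rot']).as_matrix();p=s['ee_pos']
f=lambda l,d,y,z:print(l,d,y,z,((proj('side',p+Rm@np.array([-d,y,z]))[0]-[290,190])*5).round(0))
for y in(-93.5,93.5):
  for z in(-37.5,37.5): f('body',64,y,z)
for y in(-37.5,37.5):
  for z in(-93.5,93.5): f('bodyalt',64,y,z)
for y in(-26,-30,-44,26,44):
  for z in(-9,9):
    f('tip',0,y,z);
f('tip@67',9,-26,-9);f('tip@67',9,-26,9);f('tip@67',9,-44,-9);f('tip@67',9,-44,9)
E
```

```text
body 64 -93.5 -37.5 [228. 553.]
body 64 -93.5 37.5 [445. 523.]
body 64 93.5 -37.5 [ 94. 211.]
body 64 93.5 37.5 [272. 191.]
bodyalt 64 -37.5 -93.5 [ 25. 455.]
bodyalt 64 -37.5 93.5 [534. 389.]
bodyalt 64 37.5 -93.5 [-16. 316.]
bodyalt 64 37.5 93.5 [454. 260.]
tip 0 -26 -9 [236. 529.]
tip 0 -26 9 [283. 523.]
tip 0 -30 -9 [240. 537.]
tip 0 -30 9 [286. 531.]
tip 0 -44 -9 [251. 565.]
tip 0 -44 9 [298. 559.]
tip 0 26 -9 [198. 434.]
tip 0 26 9 [242. 428.]
tip 0 44 -9 [186. 403.]
tip 0 44 9 [229. 397.]
tip@67 9 -26 -9 [238. 512.]
tip@67 9 -26 9 [285. 506.]
tip@67 9 -44 -9 [253. 548.]
tip@67 9 -44 9 [300. 541.]
```

```bash
python3 - <<'E'
from h import *
s=ctrl.read_state();p=s['ee_pos'];Rm=R.from_rotvec(s['ee_rot']).as_matrix()
q=np.array([226.7,527.9,211]);R0=np.array([[0,.395,.919],[0,.919,-.395],[-1,0,0]])
o=np.zeros((600,800,3),np.uint8)
def tile(f,n,x0,y0,w,h,sc,pp,RR,ox,oy):
    t=cv2.resize(cv2.imread(f'pics/{f}.png')[y0:y0+h,x0:x0+w],None,fx=sc,fy=sc,interpolation=cv2.INTER_CUBIC)
    t=cv2.convertScaleAbs(t,alpha=1.8,beta=40)
    for d,y,z,c in[(0,-44,0,(0,0,255)),(0,44,0,(0,0,255)),(64,-93.5,-37.5,(0,255,255)),(64,-93.5,37.5,(0,255,255)),(64,93.5,-37.5,(0,255,255)),(64,93.5,37.5,(0,255,255)),(0,0,0,(0,255,0)),(150,0,0,(255,0,255))]:
        u=(proj(n,pp+RR@np.array([-d,y,z]))[0]-[x0,y0])*sc
        cv2.circle(t,(int(u[0]),int(u[1])),3,c,-1)
    o[oy:oy+t.shape[0],ox:ox+t.shape[1]]=t
tile('s0','side',60,0,100,140,4,q,R0,0,0)
tile('t0','top',0,300,160,100,2.4,q,R0,410,0)
tile('t1','top',330,140,110,90,3.4,p,Rm,410,260)
cv2.imwrite('pics/v3.png',o)
E
```

```text
(no output)
```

View pics/v3.png

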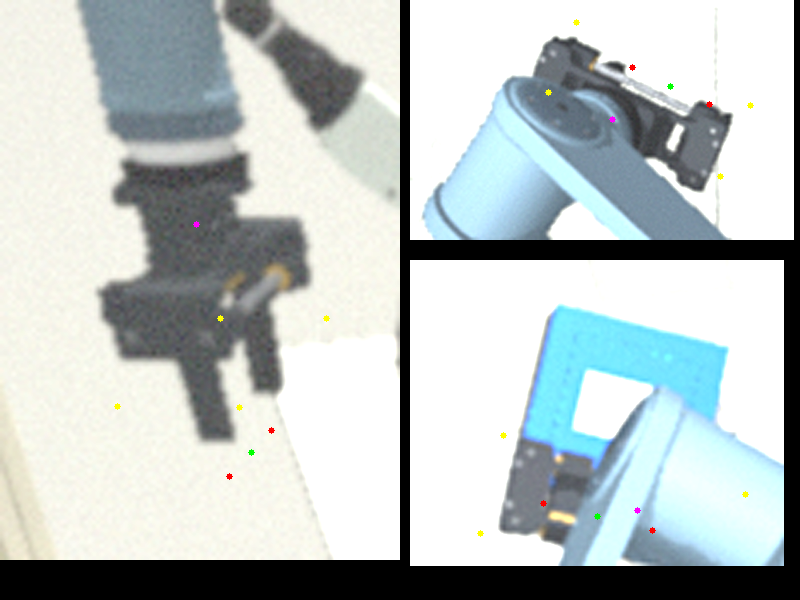

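The gripper in the images sits higher than the reported TCP implies. In both poses the visible fingertips are well above the projected tips. I'll quantify this offset before relying on z.

```bash
python3 - <<'E'
from h import *
from scipy.optimize import least_squares as ls
s=ctrl.read_state();p=s['ee_pos'];Rm=R.from_rotvec(s['ee_rot']).as_matrix()
q=np.array([226.7,527.9,211]);R0=np.array([[0,.395,.919],[0,.919,-.395],[-1,0,0]])
uv1=np.array([[60+217/4,440/4],[60+267/4,392/4]])
for name,pp,RR,uv,ys in(('pose1',q,R0,uv1,(-53,53)),('pose2',p,Rm,np.array([[290+278/5,190+490/5]]),(-35,))):
  P=np.array([pp+RR@np.array([0,y,0]) for y in ys])
  f=lambda v:(proj('side',P+[0,0,v[0]])-uv).ravel()
  r=ls(f,[0]);print(name,r.x,r.fun.reshape(-1,2))
# independent: where is fingertip edge line in top? finger-length check: body bottom to tip in side
E
```

```text
pose1 [26.32578694] [[-0.33868982  0.71898077]
 [ 0.02069524 -0.67866015]]
pose2 [28.13739709] [[-0.92887075 -0.11182263]]
```

The fit says the real fingertips are about 27 mm above the reported TCP in both poses, with less than 1 px of sideways residual. That explains closing on air. I'll treat tip z as reported z + 27, open, lower by 26 mm and close on the tab while watching forces.

Emit:
{"method": "carry_out", "body": {
  "targets": [
    [0, 0, 0, 0, 0, 0, 1],
    [0, 0, 0, 0, 0, 0, 1],
    [0, 0, 0, 0, 0, 0, 1],
    [0, 0, 0, 0, 0, 0, 1],
    [0.008, 0, 0, 0, 0, 0, 1],
    [0.016, 0, 0, 0, 0, 0, 1],
    [0.026, 0, 0, 0, 0, 0, 1],
    [0.026, 0, 0, 0, 0, 0, 1],
    [0.026, 0, 0, 0, 0, 0, 1]
  ]
}}

```text
clock: 4.45
ee_pos: [525.8, -157.3, 31.7]
ee_rot: [0.18, 1.564, -0.18]
wrist_force: [-0.1, -0.0, 0.1]
gripper_width: 87.9
```

Emit:
{"method": "carry_out", "body": {
  "targets": [
    [0, 0, 0, 0, 0, 0, 0.2],
    [0, 0, 0, 0, 0, 0, 0.2],
    [0, 0, 0, 0, 0, 0, 0.2],
    [0, 0, 0, 0, 0, 0, 0.2],
    [0, 0, 0, 0, 0, 0, 0.2],
    [0, 0, 0, 0, 0, 0, 0.2]
  ]
}}

```text
clock: 5.2
ee_pos: [526.6, -153.9, 31.9]
ee_rot: [0.184, 1.562, -0.176]
wrist_force: [5.1, 13.2, 0.6]
gripper_width: 60.2
```

The fingers stopped at 60.2 mm, so the tab is gripped. There's about 13 N sideways, so I'll centre first.

Emit:
{"method": "carry_out", "body": {
  "targets": [
    [0, 0.002, 0, 0, 0, 0, 0.2],
    [0, 0.004, 0, 0, 0, 0, 0.2],
    [0, 0.004, 0, 0, 0, 0, 0.2]
  ]
}}

```text
clock: 5.58
ee_pos: [526.6, -153.6, 31.8]
ee_rot: [0.18, 1.563, -0.18]
wrist_force: [0.6, -0.1, -0.5]
gripper_width: 59.4
```

```bash
python3 go.py "[526,-157,57]"; python3 - <<'E'
import numpy as np
for f in np.arange(0.1,1.81,.1):
    print(f.round(2),(-(155*np.sin(f)+2.5*np.cos(f)-2.5)).round(1),(155-155*np.cos(f)+2.5*np.sin(f)).round(1))
E
```

```text
5.575 [ 526.6 -153.6   31.8] yaw(z) -0.2291 down [-0. -0. -1.] 59.43801937766608 [ 0.61 -0.14 -0.54]
[ 526. -157.   57.] -> [-25.2  -3.4   0.2]
0.1 -15.5 1.0
0.2 -30.7 3.6
0.3 -45.7 7.7
0.4 -60.2 13.2
0.5 -74.0 20.2
0.6 -87.1 28.5
0.7 -99.3 38.1
0.8 -110.4 48.8
0.9 -120.5 60.6
1.0 -129.3 73.4
1.1 -136.8 86.9
1.2 -142.9 101.2
1.3 -147.5 115.9
1.4 -150.7 131.1
1.5 -152.3 146.5
1.6 -152.4 162.0
1.7 -150.9 177.5
1.8 -147.9 192.7
```

Emit:
{"method": "carry_out", "body": {
  "targets": [
    [-0.008, 0, 0.0005, 0, 0, 0, 0.2],
    [-0.0155, 0, 0.001, 0, 0, 0, 0.2],
    [-0.023, 0, 0.002, 0, 0, 0, 0.2],
    [-0.0307, 0, 0.0036, 0, 0, 0, 0.2],
    [-0.038, 0, 0.0055, 0, 0, 0, 0.2],
    [-0.0457, 0, 0.0077, 0, 0, 0, 0.2],
    [-0.0602, 0, 0.0132, 0, 0, 0, 0.2],
    [-0.0602, 0, 0.0132, 0, 0, 0, 0.2]
  ]
}}

```text
clock: 6.58
ee_pos: [540.1, -156.8, 93.5]
ee_rot: [0.179, 1.562, -0.18]
wrist_force: [-3.5, -3.2, -0.5]
gripper_width: 59.7
```

```bash
python3 - <<'E'
from h import *
shot('side','s2');b=cv2.imread('pics/s2.png')[180:350,250:470]
cv2.imwrite('pics/v4.png',cv2.convertScaleAbs(cv2.resize(b,None,fx=2.5,fy=2.5),alpha=1.4,beta=20))
E
python3 go.py "[526,-157,57]"
```

```text
6.625 [ 539.8 -156.7   92.7] yaw(z) -0.2286 down [ 0.    -0.001 -1.   ] 59.45111021073702 [-2.13 -3.79 -0.  ]
[ 526. -157.   57.] -> [ 35.7  -3.4 -13.4]
```

View pics/v4.png

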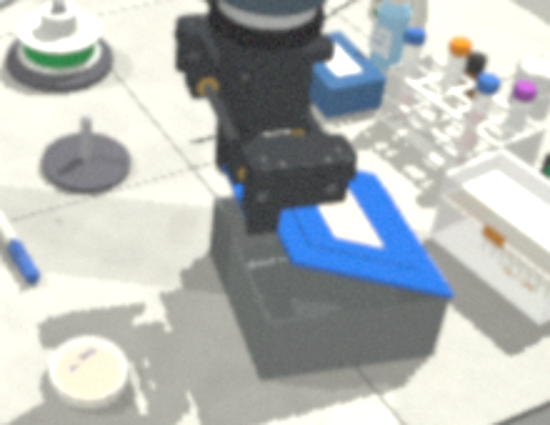

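The lid is rising with the fingers, at about 0.4 rad, and forces are low. I'll continue along the arc.

Emit:
{"method": "carry_out", "body": {
  "targets": [
    [-0.0138, 0, 0.007, 0, 0, 0, 0.2],
    [-0.0269, 0, 0.0153, 0, 0, 0, 0.2],
    [-0.0391, 0, 0.0249, 0, 0, 0, 0.2],
    [-0.0502, 0, 0.0356, 0, 0, 0, 0.2],
    [-0.0603, 0, 0.0474, 0, 0, 0, 0.2],
    [-0.0691, 0, 0.0602, 0, 0, 0, 0.2],
    [-0.0766, 0, 0.0737, 0, 0, 0, 0.2],
    [-0.0827, 0, 0.088, 0, 0, 0, 0.2],
    [-0.0827, 0, 0.088, 0, 0, 0, 0.2]
  ]
}}

```text
clock: 7.75
ee_pos: [626.5, -177.5, 175.7]
ee_rot: [0.178, 1.562, -0.181]
wrist_force: [-1.7, -5.7, 2.3]
gripper_width: 59.4
```

Emit:
{"method": "carry_out", "body": {
  "targets": [
    [-0.0046, 0, 0.0147, 0, 0, 0, 0.2],
    [-0.0078, 0, 0.0299, 0, 0, 0, 0.2],
    [-0.0094, 0, 0.0453, 0, 0, 0, 0.2],
    [-0.0095, 0, 0.0608, 0, 0, 0, 0.2],
    [-0.008, 0, 0.0763, 0, 0, 0, 0.2],
    [-0.005, 0, 0.0915, 0, 0, 0, 0.2],
    [-0.003, 0, 0.099, 0, 0, 0, 0.2],
    [-0.003, 0, 0.099, 0, 0, 0, 0.2]
  ]
}}

```text
clock: 8.75
ee_pos: [723.1, -200.7, 179.2]
ee_rot: [0.178, 1.56, -0.182]
wrist_force: [-0.8, -6.8, 3.7]
gripper_width: 59.8
```

```bash
python3 - <<'E'
from h import *
shot('side','s3');b=cv2.imread('pics/s3.png')[100:350,250:500]
cv2.imwrite('pics/v5.png',cv2.convertScaleAbs(cv2.resize(b,None,fx=2.2,fy=2.2),alpha=1.4,beta=20))
E
python3 go.py "[526,-157,57]"
```

```text
8.8 [ 722.9 -200.7  179.3] yaw(z) -0.2295 down [ 0.003 -0.003 -1.   ] 59.65511025822137 [-0.86 -6.9   2.94]
[ 526. -157.   57.] -> [ 121.6   -2.  -202. ]
```

View pics/v5.png

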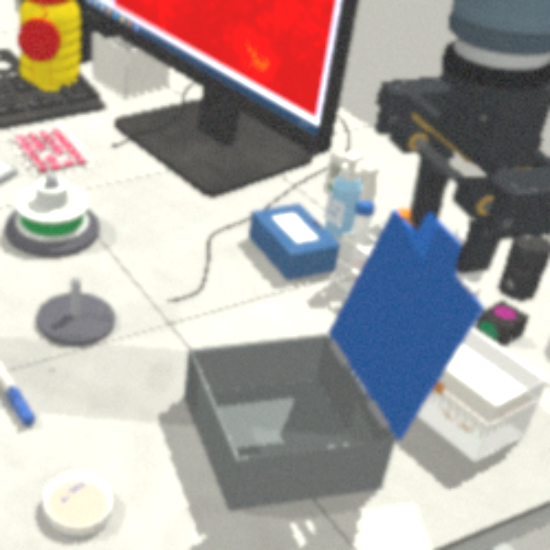

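The lid leans back past upright, at about 1.84 rad, held by the tab. I'll release it and rise clear.

Emit:
{"method": "carry_out", "body": {
  "targets": [
    [0, 0, 0, 0, 0, 0, 1],
    [0, 0, 0, 0, 0, 0, 1],
    [0, 0, 0, 0, 0, 0, 1],
    [0, 0, 0, 0, 0, 0, 1],
    [0, 0, 0, 0, 0, 0, 1],
    [-0.03, 0, 0, 0, 0, 0, 1],
    [-0.06, 0, 0, 0, 0, 0, 1],
    [-0.07, 0, 0, 0, 0, 0, 1],
    [-0.07, 0, 0, 0, 0, 0, 1],
    [-0.07, 0, 0, 0, 0, 0, 1]
  ]
}}

```text
clock: 10.05
ee_pos: [721.0, -198.5, 245.7]
ee_rot: [0.18, 1.566, -0.179]
wrist_force: [-0.6, -0.1, 0.1]
gripper_width: 87.9
```

```bash
python3 go.py "[[600,-100,240],[551,236,140]]"
```

```text
10.05 [ 721.  -198.5  245.7] yaw(z) -0.2288 down [-0.002  0.001 -1.   ] 87.86986692486818 [-0.62 -0.12  0.1 ]
[ 600. -100.  240.] -> [   6.2   68.5 -140.1]
[551. 236. 140.] -> [ 106.7  384.6 -263.8]
```

Emit:
{"method": "carry_out", "body": {
  "targets": [
    [0, 0.03, -0.055, 0, 0, 0, 1],
    [0, 0.0685, -0.1, 0, 0, 0, 1],
    [0, 0.0685, -0.14, 0, 0, 0, 1],
    [0.1, 0.385, -0.264, 0, 0, 0, 1],
    [0.1, 0.385, -0.264, 0, 0, 0, 1],
    [0.1, 0.385, -0.264, 0, 0, 0, 1],
    [0.1, 0.385, -0.264, 0, 0, 0, 1],
    [0.1, 0.385, -0.264, 0, 0, 0, 1],
    [0.1, 0.385, -0.264, 0, 0, 0, 1],
    [0.1, 0.385, -0.264, 0, 0, 0, 1],
    [0.1, 0.385, -0.264, 0, 0, 0, 1],
    [0.1, 0.385, -0.264, 0, 0, 0, 1]
  ]
}}

```text
clock: 11.55
ee_pos: [552.4, 234.8, 147.9]
ee_rot: [0.181, 1.563, -0.181]
wrist_force: [-0.5, 0.4, 0.1]
gripper_width: 88.1
```

Emit:
{"method": "carry_out", "body": {
  "targets": [
    [0, 0, 0, 0, 0, 0, 1],
    [0, 0, 0, 0, 0, 0, 1]
  ]
}}

```text
clock: 11.8
ee_pos: [552.3, 235.3, 148.0]
ee_rot: [0.181, 1.563, -0.18]
wrist_force: [-0.0, 0.1, 0.9]
gripper_width: 88.4
```

```bash
python3 - <<'E'
from h import *
shot('side','s4');shot('top','t4')
s=ctrl.read_state();p=s['ee_pos'];Rm=R.from_rotvec(s['ee_rot']).as_matrix()
b=cv2.resize(cv2.imread('pics/s4.png')[120:330,200:470],None,fx=1.8,fy=1.8)
t=cv2.imread('pics/s4.png')[130:220,230:310];t=cv2.resize(t,None,fx=3.7,fy=3.7)
for y in(-53,53):
    u=(proj('side',p+[0,0,27]+Rm@np.array([0,y,0]))[0]-[230,130])*3.7;cv2.circle(t,(int(u[0]),int(u[1])),3,(0,0,255),-1)
o=np.zeros((600,800,3),np.uint8);o[:b.shape[0],:b.shape[1]]=b;o[:t.shape[0],490:490+t.shape[1]]=t
c=cv2.resize(cv2.imread('pics/t4.png')[110:250,330:440],None,fx=1.8,fy=1.8);o[340:592,490:688]=c
cv2.imwrite('pics/v6.png',cv2.convertScaleAbs(o,alpha=1.4,beta=20))
E
python3 go.py "[[551,236,21]]"
```

```text
11.9 [552.1 235.6 147.9] yaw(z) -0.2295 down [ 0.  0. -1.] 88.10541179373102 [-0.35  0.27 -0.28]
[551. 236.  21.] -> [ 1.269e+02  1.000e-01 -1.200e+00]
```

View pics/v6.png

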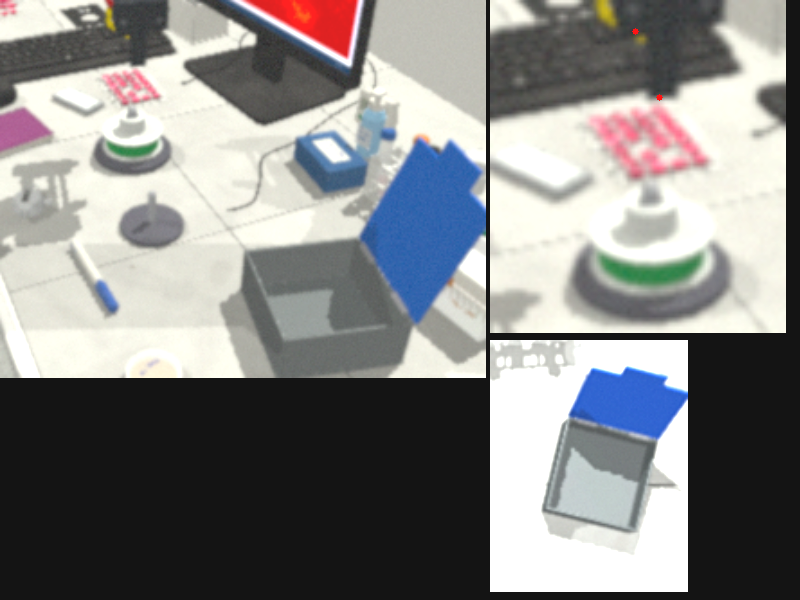

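The lid rests open on its stop and the box is empty. The 27 mm offset holds here too: the predicted near tip is at (659,97) and the finger is at (663,97). I'll lower around the collar and close in stages, watching side force.

Emit:
{"method": "carry_out", "body": {
  "targets": [
    [0.05, 0, -0.001, 0, 0, 0, 1],
    [0.09, 0, -0.001, 0, 0, 0, 1],
    [0.115, 0, -0.001, 0, 0, 0, 1],
    [0.126, 0, -0.001, 0, 0, 0, 1],
    [0.126, 0, -0.001, 0, 0, 0, 0.4],
    [0.126, 0, -0.001, 0, 0, 0, 0.1],
    [0.126, 0, -0.001, 0, 0, 0, 0.1],
    [0.126, 0, -0.001, 0, 0, 0, 0.1],
    [0.126, 0, -0.001, 0, 0, 0, 0.1]
  ],
  "squeeze": 4
}}

```text
clock: 13.02
ee_pos: [551.1, 236.3, 22.1]
ee_rot: [0.18, 1.563, -0.179]
wrist_force: [0.3, -0.4, -0.0]
gripper_width: 48.9
```

Emit:
{"method": "carry_out", "body": {
  "targets": [
    [0, 0, 0, 0, 0, 0, 0.06],
    [0, 0, 0, 0, 0, 0, 0.04],
    [0, 0, 0, 0, 0, 0, 0.02],
    [0, 0, 0, 0, 0, 0, 0.02]
  ]
}}

```text
clock: 13.52
ee_pos: [550.9, 236.3, 21.7]
ee_rot: [0.18, 1.563, -0.18]
wrist_force: [-0.0, -0.2, 1.1]
gripper_width: 44.7
```

Emit:
{"method": "carry_out", "body": {
  "targets": [
    [0, 0, 0, 0, 0, 0, -0.02],
    [0, 0, 0, 0, 0, 0, -0.04],
    [0, 0, 0, 0, 0, 0, -0.06],
    [0, 0, 0, 0, 0, 0, -0.08],
    [0, 0, 0, 0, 0, 0, -0.1],
    [0, 0, 0, 0, 0, 0, -0.1]
  ]
}}

```text
clock: 14.28
ee_pos: [551.0, 236.3, 21.8]
ee_rot: [0.18, 1.563, -0.18]
wrist_force: [0.5, 0.8, -0.1]
gripper_width: 40.4
```

Gripped at 40.4 mm with almost no side force. I'll squeeze firmly and lift straight up, slowly at first.

Emit:
{"method": "carry_out", "body": {
  "targets": [
    [0, 0, 0, 0, 0, 0, -0.3],
    [0, 0, 0, 0, 0, 0, -0.3],
    [-0.006, 0, 0, 0, 0, 0, -0.3],
    [-0.014, 0, 0, 0, 0, 0, -0.3],
    [-0.024, 0, 0, 0, 0, 0, -0.3],
    [-0.036, 0, 0, 0, 0, 0, -0.3],
    [-0.05, 0, 0, 0, 0, 0, -0.3],
    [-0.066, 0, 0, 0, 0, 0, -0.3],
    [-0.083, 0, 0, 0, 0, 0, -0.3],
    [-0.1, 0, 0, 0, 0, 0, -0.3],
    [-0.12, 0, 0, 0, 0, 0, -0.3],
    [-0.12, 0, 0, 0, 0, 0, -0.3]
  ],
  "squeeze": 25
}}

```text
clock: 15.78
ee_pos: [552.4, 236.6, 144.2]
ee_rot: [0.181, 1.559, -0.178]
wrist_force: [0.1, -0.4, -1.4]
gripper_width: 39.9
```

```bash
python3 - <<'E'
from h import *
shot('side','s5');shot('top','t5')
t=cv2.imread('pics/s5.png')[100:230,220:320];t=cv2.resize(t,None,fx=4,fy=4)
c=cv2.imread('pics/t5.png')[110:250,330:440];c=cv2.resize(c,None,fx=3.5,fy=3.5)
o=np.zeros((530,800,3),np.uint8);o[:520,:400]=t;o[:490,410:795]=c
cv2.imwrite('pics/v7.png',cv2.convertScaleAbs(o,alpha=1.3,beta=20))
# interior of the box rim in top view: refit from the dark rim (z=62)
g=cv2.cvtColor(cv2.imread('pics/t5.png'),cv2.COLOR_BGR2HSV)
ex=np.array([.974,-.227,0]);ey=np.array([.227,.974,0])
c0=np.array([607.3,-176.6,0])
gg=cv2.cvtColor(cv2.imread('pics/t5.png'),cv2.COLOR_BGR2GRAY)
def edge(d,perp,zz,lo,hi):
    r=[]
    for k in range(-45,46,6):
        rr=np.arange(lo,hi,.5);P=c0+rr[:,None]*d+k*perp+[0,0,zz]
        uv=proj('top',P).astype(np.float32);v=cv2.remap(gg,uv[:,0].reshape(1,-1),uv[:,1].reshape(1,-1),cv2.INTER_LINEAR)[0].astype(float)
        dv=np.abs(np.gradient(np.convolve(v,np.ones(5)/5,'same')));dv[:4]=dv[-4:]=0;r.append(rr[dv.argmax()])
    return np.median(r).round(1),np.std(r).round(1)
print('front',edge(-ex,ey,62,50,90),'left',edge(ey,ex,62,50,90),'right',edge(-ey,ex,62,50,90))
E
python3 go.py "[[608,-173,140]]"
```

```text
front (np.float64(73.5), np.float64(2.8)) left (np.float64(78.5), np.float64(0.5)) right (np.float64(73.5), np.float64(6.0))
15.875 [550.8 236.3 141.8] yaw(z) -0.2288 down [ 0.  0. -1.] 39.52348265366151 [-1.48 -0.4  -1.12]
[ 608. -173.  140.] -> [   1.8 -385.6  148.5]
```

View pics/v7.png

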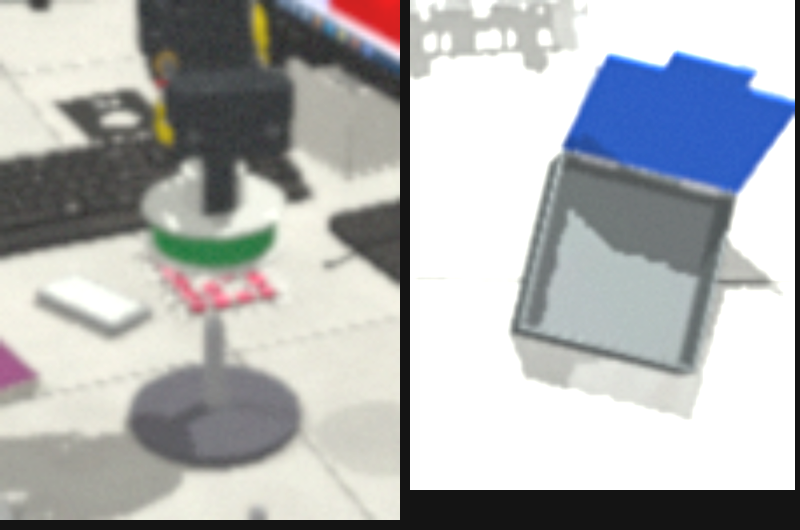

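The reel is clear of the spindle and held level, and the stand is still upright in place. I'll carry it above the box centre, (607,-174) in robot coordinates.

Emit:
{"method": "carry_out", "body": {
  "targets": [
    [0, -0.02, 0.008, 0, 0, 0, -0.3],
    [0, -0.06, 0.024, 0, 0, 0, -0.3],
    [0, -0.1, 0.04, 0, 0, 0, -0.3],
    [0, -0.145, 0.056, 0, 0, 0, -0.3],
    [0, -0.19, 0.073, 0, 0, 0, -0.3],
    [0, -0.235, 0.09, 0, 0, 0, -0.3],
    [0, -0.28, 0.107, 0, 0, 0, -0.3],
    [0, -0.32, 0.122, 0, 0, 0, -0.3],
    [0, -0.355, 0.136, 0, 0, 0, -0.3],
    [0, -0.38, 0.145, 0, 0, 0, -0.3],
    [0, -0.386, 0.1475, 0, 0, 0, -0.3],
    [0, -0.386, 0.1475, 0, 0, 0, -0.3]
  ]
}}

```text
clock: 17.38
ee_pos: [606.7, -172.8, 141.3]
ee_rot: [0.18, 1.564, -0.179]
wrist_force: [0.8, -0.2, -1.2]
gripper_width: 39.4
```

Emit:
{"method": "carry_out", "body": {
  "targets": [
    [0, 0, 0, 0, 0, 0, -0.3],
    [0.02, 0, 0, 0, 0, 0, -0.3],
    [0.04, 0, 0, 0, 0, 0, -0.3],
    [0.04, 0, 0, 0, 0, 0, -0.3]
  ]
}}

```text
clock: 17.88
ee_pos: [604.8, -171.7, 98.2]
ee_rot: [0.181, 1.569, -0.178]
wrist_force: [-0.3, 0.4, -0.9]
gripper_width: 39.6
```

```bash
python3 - <<'E'
from h import *
shot('side','s6');shot('top','t6')
b=cv2.imread('pics/s6.png')
g=cv2.cvtColor(b,cv2.COLOR_BGR2HSV);m=cv2.inRange(g,(45,80,20),(85,255,220));m[:150]=0
n,l,st,ce=cv2.connectedComponentsWithStats(m)
for i in range(1,n):
    if st[i,4]>40: print(st[i],ce[i].round(1))
s=ctrl.read_state();p=s['ee_pos']
# reel origin = TCP reported z -7.8; green band outline in side view predicted
z0=p[2]-7.8
t=np.linspace(0,2*np.pi,60)
P=np.r_[[[p[0]+40*np.cos(a),p[1]+40*np.sin(a),z0+h] for a in t for h in(3,27)]]
u=proj('side',P);print('pred green x',u[:,0].min(),u[:,0].max(),'y',u[:,1].min(),u[:,1].max())
E
python3 go.py "[[607,-174,15]]"
```

```text
[360 263  40  17 230] [378.4 273.5]
pred green x 359.1229851913456 404.0740117468646 y 241.35928127410148 279.01631483137
17.975 [ 606.6 -172.8  100.9] yaw(z) -0.2286 down [-0.001  0.001 -1.   ] 39.68128045457613 [-0.54 -0.41 -0.76]
[ 607. -174.   15.] -> [85.9 -1.1  0.8]
```

The reel sits where the hold predicts: green band x is 360–400 against 359–404, and its bottom row is 280 against 279. I'll lower it into the box.

Emit:
{"method": "carry_out", "body": {
  "targets": [
    [0.02, 0, 0, 0, 0, 0, -0.3],
    [0.045, 0, 0, 0, 0, 0, -0.3],
    [0.065, 0, 0, 0, 0, 0, -0.3],
    [0.078, 0, 0, 0, 0, 0, -0.3],
    [0.083, 0, 0, 0, 0, 0, -0.3],
    [0.085, 0, 0, 0, 0, 0, -0.3],
    [0.085, 0, 0, 0, 0, 0, -0.3]
  ]
}}

```text
clock: 18.85
ee_pos: [607.5, -173.4, 17.3]
ee_rot: [0.179, 1.562, -0.18]
wrist_force: [0.1, -1.0, -1.1]
gripper_width: 39.9
```

Emit:
{"method": "carry_out", "body": {
  "targets": [
    [0.001, 0, 0, 0, 0, 0, -0.3],
    [0.002, 0, 0, 0, 0, 0, -0.3],
    [0.003, 0, 0, 0, 0, 0, -0.3],
    [0.003, 0, 0, 0, 0, 0, -0.3],
    [0.003, 0, 0, 0, 0, 0, -0.3]
  ]
}}

```text
clock: 19.48
ee_pos: [607.0, -173.1, 13.7]
ee_rot: [0.18, 1.563, -0.18]
wrist_force: [-0.6, 0.6, -0.4]
gripper_width: 39.8
```

Emit:
{"method": "carry_out", "body": {
  "targets": [
    [0.0007, 0, 0, 0, 0, 0, -0.3],
    [0.0014, 0, 0, 0, 0, 0, -0.3],
    [0.002, 0, 0, 0, 0, 0, -0.3],
    [0.002, 0, 0, 0, 0, 0, -0.3]
  ]
}}

```text
clock: 19.98
ee_pos: [607.0, -173.1, 11.8]
ee_rot: [0.18, 1.563, -0.18]
wrist_force: [0.3, 0.6, 0.6]
gripper_width: 39.8
```

Emit:
{"method": "carry_out", "body": {
  "targets": [
    [0.0005, 0, 0, 0, 0, 0, -0.3],
    [0.001, 0, 0, 0, 0, 0, -0.3],
    [0.001, 0, 0, 0, 0, 0, -0.3]
  ]
}}

```text
clock: 20.35
ee_pos: [607.1, -173.1, 11.7]
ee_rot: [0.179, 1.563, -0.18]
wrist_force: [-3.6, 2.3, 7.6]
gripper_width: 39.7
```

The reel touches the floor at z≈11.7, as predicted, with 7.6 N upward. I'll ease off, open partway (about 57 mm, since the walls limit it), then rise.

Emit:
{"method": "carry_out", "body": {
  "targets": [
    [-0.0008, 0, 0, 0, 0, 0, -0.3],
    [-0.0008, 0, 0, 0, 0, 0, 0.1],
    [-0.0008, 0, 0, 0, 0, 0, 0.3],
    [-0.0008, 0, 0, 0, 0, 0, 0.3],
    [-0.0008, 0, 0, 0, 0, 0, 0.3],
    [-0.02, 0, 0, 0, 0, 0, 0.3],
    [-0.05, 0, 0, 0, 0, 0, 0.3],
    [-0.09, 0, 0, 0, 0, 0, 0.3],
    [-0.14, 0, 0, 0, 0, 0, 0.3],
    [-0.17, 0, 0, 0, 0, 0, 0.3],
    [-0.2, 0, 0, 0, 0, 0, 0.3],
    [-0.2, 0, 0, 0, 0, 0, 0.3]
  ]
}}

```text
clock: 21.85
ee_pos: [608.8, -173.9, 215.2]
ee_rot: [0.177, 1.556, -0.181]
wrist_force: [-0.1, -0.7, -0.9]
gripper_width: 57.0
```

Emit:
{"method": "carry_out", "body": {
  "targets": [
    [0, 0.04, -0.04, 0, 0, 0, 0.3],
    [0, 0.09, -0.09, 0, 0, 0, 0.3],
    [0, 0.13, -0.14, 0, 0, 0, 0.3],
    [0, 0.17, -0.17, 0, 0, 0, 0.3],
    [0, 0.2, -0.18, 0, 0, 0, 0.3],
    [0, 0.2, -0.18, 0, 0, 0, 0.3],
    [0, 0.2, -0.18, 0, 0, 0, 0.3],
    [0, 0.2, -0.18, 0, 0, 0, 0.3]
  ]
}}

```text
clock: 22.85
ee_pos: [477.2, 61.4, 210.4]
ee_rot: [0.181, 1.564, -0.181]
wrist_force: [-0.4, 0.2, 0.3]
gripper_width: 57.3
```

```bash
python3 - <<'E'
from h import *
shot('side','s7');shot('top','t7')
t=cv2.imread('pics/s7.png')[150:360,190:480];t=cv2.resize(t,None,fx=1.5,fy=1.5)
c=cv2.imread('pics/t7.png')[110:280,200:440];c=cv2.resize(c,None,fx=1.5,fy=1.5)
d=cv2.resize(cv2.imread('pics/t7.png')[140:230,350:430],None,fx=3,fy=3)
o=np.zeros((600,800,3),np.uint8);o[:315,:435]=t;o[:255,438:798]=c;o[325:595,500:740]=d
cv2.imwrite('pics/v8.png',cv2.convertScaleAbs(o,alpha=1.3,beta=20))
E
python3 go.py "[[608,-173,140]]"
```

```text
22.95 [477.2  61.5 210.5] yaw(z) -0.2304 down [-0.001 -0.    -1.   ] 57.23735872857248 [-0.88 -0.01 -0.54]
[ 608. -173.  140.] -> [  70.4 -198.4  180.9]
```

View pics/v8.png

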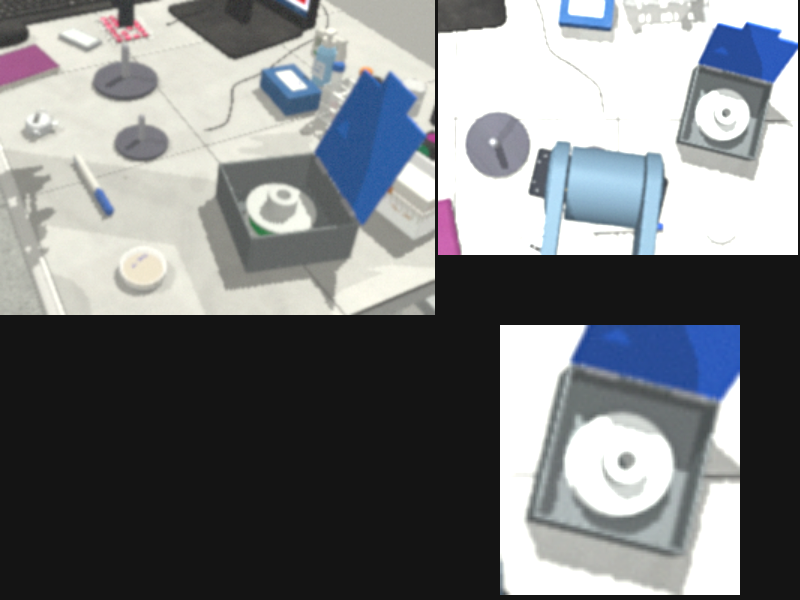

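The reel lies flat in the box with its collar up. The lid is open on its stop, the stand is in place and the other things are undisturbed. I'll hand the job in.

```bash
python3 -c "
from rig import ctrl
print(ctrl.sign_off())"
```

```text
the job is handed in; nothing more can be done
None
```

The job is done and handed in at about 23 s of the 69 s allowed. I lifted the lid by its tab until it rested back on its stop. Then I drew the reel straight up off the larger stand, lowered it until it touched the box floor, and released it.

**Last checks:** the final side and top pictures show:
- The reel is flat in the box with its collar up.
- The lid is open.
- The stand is upright in its place.
- The bystanders in view look undisturbed. I judged these last two by eye and did not measure them again.
- The arm is clear of everything. The largest wrist force I saw reported was about 14 N, well under the limit.

**What disagreed:**
- **Fingertip height:** in the pictures, the fingertips sat about 27 mm above the reported TCP height. Because of this, my first attempt to grip the tab closed on air without touching anything. I corrected for it from then on, and both later contacts matched the corrected height.
- **Tab position:** my camera estimate of the tab was about 3.5 mm off sideways. I centred the grip using the wrist force before lifting.

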